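# Space the mixer drive and offer up its gearbox cover

### The job

Put the spacing gauge's blade down into the gap between the two aluminium flanges of the mixer drive until its yellow head rests fully home on them, and let go, leaving it there. Then take the aluminium cover by its handle and hold it level about 2 cm above the open green gearbox, the red cap towards the motor and its four holes squarely over the four threaded holes, so that a colleague can put in the screws. Finish while still holding the cover there, still and touching nothing else, and leave the other things on the table where they are.

Things in the scene. Friction and masses are not known exactly. Their poses are not given: they have to be found in the camera images.
- gauge_grip (a point): Spacing gauge: yellow plastic head 20 (x) x 36 (y) x 45 mm high on a flat steel blade 4 mm thick (x), 30 mm wide (y), 24 mm long, pointing down. This point: centre of the head, 22.5 mm above its shoulder (flat underside of the head), 46.5 mm above the blade's tip; z up. About 0.12 kg. Same either way round.
- gauge_shoulder (a point): Middle of the flat underside of the gauge's yellow head, where the blade begins; axes as gauge_grip.
- gauge: The same gauge; origin at the middle of the blade's tip. It starts upright in the slot of the wooden block, shoulder resting on the block's top, and lifts straight out.
- block: Fixed light wooden block 70 (x) x 80 (y) x 40 mm high, the gauge's stand, with a slot 8 mm wide (x), 36 mm long (y), 32 mm deep in its top. Origin at the centre of its underside. It stands on one side of the drive, the cover on the other; they may swap sides.
- drive: Fixed clay mixer drive. Green open-topped gearbox 110 (x) x 90 (y) mm, rim 75 mm high, brass gear inside; origin at the centre of its underside, z up. Along +x follow a round nose, an aluminium flange, the gap, a second flange and the grey motor (about 78 mm high, ends 230 mm from the origin). Flanges: 70 mm long (y), 12 mm thick, flat tops 75 mm high.
- drive_gap (a point): Centre of the gap between the two aluminium flanges, at the height of their tops, 100.5 mm from the gearbox centre along drive x. The gap is 7 mm wide (x), 11 mm at its mouth (a step 2 mm wide, 3 mm deep on each flange), 70 mm long (y), open above; a shaft crosses it 27 mm below the flange tops. Axes as the drive.
- cover_grip (a point): Aluminium cover plate 110 (x) x 90 (y) x 5 mm, about 0.22 kg. Black bridge handle in its middle, 50 mm long (x), 16 mm thick (y), its bar 23 to 43 mm above the plate's underside. This point: centre of the bar, 33 mm above the plate's underside; z up.
- cover: The same cover plate, lying flat on the table at the start; origin at the centre of its underside. A red round filler cap, 20 mm across, 13 mm high, stands 40 mm from the middle towards +x.
- cover_hole0 (a point): Centre of a 9 mm through hole of the cover, at the plate's underside, at x 44, y 34 mm from the middle of the plate, cover axes.
- thread0 (a point): Mouth of a 7 mm threaded hole in a corner boss of the gearbox, at rim height 75 mm, at x 44, y 34 mm from the gearbox centre, drive axes; cover_hole0 belongs above it.
- cover_hole1 (a point): Centre of a 9 mm through hole of the cover, at the plate's underside, at x -44, y 34 mm from the middle of the plate, cover axes.
- thread1 (a point): Mouth of a 7 mm threaded hole in a corner boss of the gearbox, at rim height 75 mm, at x -44, y 34 mm from the gearbox centre, drive axes; cover_hole1 belongs above it.
- cover_hole2 (a point): Centre of a 9 mm through hole of the cover, at the plate's underside, at x -44, y -34 mm from the middle of the plate, cover axes.
- thread2 (a point): Mouth of a 7 mm threaded hole in a corner boss of the gearbox, at rim height 75 mm, at x -44, y -34 mm from the gearbox centre, drive axes; cover_hole2 belongs above it.
- cover_hole3 (a point): Centre of a 9 mm through hole of the cover, at the plate's underside, at x 44, y -34 mm from the middle of the plate, cover axes.
- thread3 (a point): Mouth of a 7 mm threaded hole in a corner boss of the gearbox, at rim height 75 mm, at x 44, y -34 mm from the gearbox centre, drive axes; cover_hole3 belongs above it.
- bowl_a: Loose terracotta bowl, 90 mm across, 50 mm high; a bystander, leave it alone. Origin at its underside.
- bowl_b: Loose terracotta cup, 76 mm across, 60 mm high; a bystander, leave it alone. Origin at its underside.
- jar: Loose amber glass jar, 64 mm across, 100 mm high; a bystander, leave it alone. Origin at its underside.
- screwdriver: Loose screwdriver lying on the table along its x; a bystander, leave it alone. Origin at its underside.
- brush: Loose brush lying on the table along its x; a bystander, leave it alone. Origin at its underside.
- stone: Loose round polishing stone, 56 mm across, 22 mm high; a bystander, leave it alone. Origin at its underside.
Mind the look-alikes: they are no part of the job. Of the things like the gauge, leave any that is pink, purple or turquoise; of the rest the smaller one is meant.

How it is judged:
On the way:
1. the gauge stands in the gap between the flanges, blade fully in, and has been let go (z of gauge_shoulder in the frame of drive_gap between -0.003 and 0.003 m and x of gauge_shoulder in the frame of drive_gap between -0.003 and 0.003 m and y of gauge_shoulder in the frame of drive_gap between -0.022 and 0.022 m and angle between gauge_shoulder's own z axis and vertical below 0.08 rad and angle between the x axis of gauge_shoulder and the x axis of drive_gap, either way round below 0.2 rad and contact force between gauge and the fingers below 0.1 N), for 0.3 s.
At the end, for the whole second after the job is handed in: Gauge let go in the gap, shoulder within 3 mm of the flange tops and of the gap's middle, upright, in line. Cover held by the fingers alone, still, level within 0.08 rad, each hole within 4 mm (horizontally) of its threaded hole, red cap to the motor, underside 8 to 35 mm above the rim (all of step 1 and horizontal distance between cover_hole0 and thread0 below 0.004 m and height (world z) of cover_hole0 between 0.083 and 0.11 m and horizontal distance between cover_hole1 and thread1 below 0.004 m and height (world z) of cover_hole1 between 0.083 and 0.11 m and horizontal distance between cover_hole2 and thread2 below 0.004 m and height (world z) of cover_hole2 between 0.083 and 0.11 m and horizontal distance between cover_hole3 and thread3 below 0.004 m and height (world z) of cover_hole3 between 0.083 and 0.11 m and angle between cover_grip's own z axis and vertical below 0.08 rad and contact force between cover and the fingers above 1 N and contact force between cover and drive below 0.05 N and contact force between cover and gauge below 0.05 N and linear speed of cover below 0.02 m/s); the arm keeps its last pose, push and grip.
It fails at once if a bystander (bowl, cup, jar, screwdriver, brush or stone) is moved by more than 40 mm (distance of any of bowl_a, bowl_b, jar, screwdriver, brush, stone from where it was at the start of the episode above 0.04 m).
It also fails if it takes over 67 s, if anything falls off the work surface, if the arm or the gripper's body presses on something with over 40 N, if the wrist force passes 120 N, or if a joint passes its speed limit or range.

### The arm

A 7-joint arm with a two-finger parallel gripper is mounted at the origin on the work surface. World frame = base frame: x ahead of the robot, y to its left, z up, the work surface at z = 0. Lengths are in m, angles in rad, forces in N, time in s.
With the tool pointing down it reaches from about 0.425 to 0.875 m from the base axis. Payload 4.7 kg.
Tool frame: the origin (TCP) lies midway between the tips of the shut fingers; the grasp point (between the pads) lies 19 mm behind it (ctrl.grip_point_offset is the distance from the TCP to the grasp point, in m); z points along the fingers, y is the line along which they close (so a half turn about z gives the same grasp; the last joint's range is limited). The gripper opens to 87 mm and grips with 3 to 60 N. Pads are 19 mm wide; open, the fingers measure 117 mm over their backs; the gripper's body (75 mm by 190 mm) begins 51 mm behind the grasp point.
Start: joints at [-1.244, 0.321, -0.07, 1.45, 0.023, 1.371, -0.057], TCP at [0.2, 0.618, 0.223] pointing down, gripper open.
Joint ranges: [-2.86, 2.86], [-0.3, 2.09], [-1.38, 1.24], [0.06, 2.45], [-1.56, 4.7], [0.09, 2.05], [-2.69, 2.69]. Speed limits (rad/s): [2.57, 2.57, 3.14, 3.14, 3.14, 3.14, 3.14].

### API

Orientations are given as a rotation vector (axis times angle).
In Python, from bench import ctrl gives the robot as it stands.
- The arm moves only by the tool move_arm, never from a script. Its argument "increments" is text: rows parted by semicolons, each of 7 numbers parted by spaces: the shift along the world's x, y, z in mm, then the turn, a rotation vector about the world's x, y, z in degrees, then the closure in counts, from 0 (fully open) to 255 (shut). A call has exactly 8 rows; each row shifts and turns the commanded pose from where the row before left it; what a row does not reach is not made up. A row lasts 1/12 s, in which the tool goes at most 41.7 mm and 7.16 degrees, less where a joint would pass 70% of its speed; a pose out of reach is approached as far as the arm can. A call with a gripper value outside its range is refused whole. The fingers move at their own pace and stop on an object; "grip_force" is the grip in N (left out, the last holds). Time passes only in rows, so rows that do not move let the fingers close, or fill a call up. It gives the time, the measured TCP pose, the force, the opening and the grip force at its end, in the units of the state.
- ctrl.get_state(): the state, without advancing time (a new reading comes with each control period).
- ctrl.get_image(name): name is "scene" or "top" or "wrist"; returns a dict with "frame" (480x640x3 uint8, red, green, blue), "depth" (480x640 float32, m along the optical axis (not along the pixel's ray), 0 where there is no reading), "fx", "fy", "cx", "cy" (pixels), "k1" (the pictures are not rectified: a ray, as slopes to the right and down, at radius r is drawn at 1 + k1 r^2 times it, then the intrinsics apply), "position" and "orientation" of the camera in the world. Camera axes: x right, y down, z forward; pixel columns grow to the right and rows downward; lengths in m; the calibration is good to about 2 mm. A picture is of the moment at which its call begins.
- ctrl.close_job(): hands the job in; it is judged then, once.
Trained networks look in a picture, given as the dict that the camera call returned (one of the last four; its "shot" number tells which), for a name from the list of things; names that differ only in an ending like _2 or _b are one class to them, and where a whole thing is asked for, a point or a joint stands for the part that bears it (a point fixed in the world has none). Each returns a list of dicts, best first, with "score" (0 to 1); they miss things now and then, are a little off and sometimes report something else, mostly with a low value. They report only what shows in the picture. A call takes as long as a camera call. They do not tell look-alikes from the thing itself.
- ctrl.find_in(target, picture): "centre" ([x, y, z] in m, in world coordinates, good to about 4 mm: the middle of the surface that is visible of it).
- ctrl.silhouettes(target, picture): "region" (480x640 bool, what is visible of it).
The state is a dict: "time": time; "joint_positions": joint angles; "qd": joint speeds; "joint_torque": joint torques, N m; "position": TCP position; "tool_rot": TCP orientation; "ft_force": force on the tool from outside, world axes, zero at the start; "torque": the same for the moment, N m; "grip_width": opening from 0.0 (shut) to 1.0 (fully open); "grip_force": force on a finger pad.
Only numpy, scipy, OpenCV 4.12 (cv2) and the standard library are available. Lean on these libraries where they do the work, as an engineer would, in place of code of your own. Each camera call takes 0.05 s, during which the arm holds its last target. There are 200 camera calls.

## Working session

There is one attempt and no reset: what is moved stays moved. The work goes in short steps, Python scripts to look and compute and a tool call to move; the robot and the scene stay as the last step left them, time stands still between calls to the robot, and variables do not carry over. Pictures are saved under pics/ and viewed, at most 12 in all, crops included, and the job is handed in when it is done.

Besides the shell and the picture viewer there is one more tool, called after ">>>" in YAML: its name, and indented under it one key for each argument. move_arm: Moves the arm, as the interface text tells. Its arguments: {"type":"object","properties":{"increments":{"type":"string"},"grip_force":{"type":"number"}},"required":["increments"]}

```bash
mkdir -p pics; cat > h.py <<'E'
import numpy as np, cv2
from scipy.spatial.transform import Rotation as R
from bench import ctrl
def Rc(p):
    o=np.array(p["orientation"]); return R.from_rotvec(o).as_matrix() if o.shape==(3,) else o
def cloud(p):
    "world point of each pixel, 480x640x3 (nan without depth)"
    v,u=np.mgrid[0:480,0:640]
    K=np.array([[p["fx"],0,p["cx"]],[0,p["fy"],p["cy"]],[0,0,1.]])
    n=cv2.undistortPoints(np.stack([u,v],-1).reshape(-1,1,2).astype(float),K,np.array([p["k1"],0,0,0,0.])).reshape(480,640,2)
    d=np.where(p["depth"]>0,p["depth"],np.nan)[...,None]
    return np.concatenate([n*d,d],-1)@Rc(p).T+np.array(p["position"])
def save(p,name,crop=None,s=1):
    f=p["frame"][...,::-1]
    if crop: u0,v0,u1,v1=crop; f=f[v0:v1,u0:u1]
    cv2.imwrite("pics/"+name,cv2.resize(f,None,fx=s,fy=s,interpolation=cv2.INTER_CUBIC))
E
python3 - <<'E'
from h import *
s=ctrl.get_state(); print(s["time"],s["position"],s["tool_rot"])
for c in ["top","scene"]:
    p=ctrl.get_image(c); save(p,c+"0.png")
    print(c,p["position"],p["orientation"],p["fx"],p["k1"])
    for n in ["gauge","block","drive","cover","bowl_a","bowl_b","jar","screwdriver","brush","stone"]:
        print(n,[(np.round(d["centre"],3).tolist(),round(d["score"],2)) for d in ctrl.find_in(n,p)])
E
```

```text
0.0 [0.19990413 0.61788926 0.22143321] [-4.89332089e-01 -3.10303750e+00  3.09998171e-03]
top [ 0.51179426 -0.02539234  1.04518549] [-2.16943427  2.23243992 -0.06451151] 442.8419460407507 -0.08287519115831497
gauge [([0.469, -0.448, 0.092], 0.98), ([0.533, -0.225, 0.069], 0.72), ([0.386, -0.316, 0.068], 0.71), ([0.422, -0.231, 0.1], 0.56), ([0.497, -0.341, 0.085], 0.48)]
block [([0.497, -0.334, 0.039], 0.68), ([0.391, 0.149, 0.017], 0.52)]
drive [([0.596, 0.004, 0.065], 0.7), ([0.669, -0.356, 0.1], 0.42)]
cover [([0.465, 0.324, 0.007], 0.78), ([0.596, 0.006, 0.065], 0.67)]
bowl_a [([0.75, 0.215, 0.023], 0.95), ([0.59, 0.003, 0.069], 0.74), ([0.724, -0.23, 0.025], 0.58)]
bowl_b [([0.75, 0.215, 0.023], 0.95), ([0.59, 0.003, 0.069], 0.74), ([0.724, -0.23, 0.025], 0.58)]
jar [([0.498, -0.336, 0.04], 0.68), ([0.591, 0.006, 0.065], 0.17)]
screwdriver [([0.372, -0.106, 0.024], 0.8)]
brush [([0.713, 0.4, 0.019], 0.95), ([0.495, -0.341, 0.087], 0.22)]
stone [([0.389, 0.148, 0.016], 0.64)]
scene [ 1.170882   -0.20128571  0.80135283] [-2.01796498 -1.500696    0.54589783] 456.5485070492288 -0.025830100302323276
gauge [([0.439, -0.234, 0.073], 0.95), ([0.537, -0.231, 0.053], 0.91), ([0.474, -0.446, 0.072], 0.84), ([0.474, 0.322, 0.002], 0.7), ([0.506, -0.345, 0.078], 0.59), ([0.388, -0.321, 0.051], 0.56), ([0.623, 0.006, 0.06], 0.45)]
block [([0.517, -0.336, 0.041], 0.74), ([0.47, 0.321, 0.008], 0.33)]
drive [([0.62, 0.006, 0.059], 0.88)]
cover [([0.476, 0.318, 0.004], 0.71)]
bowl_a [([0.703, -0.228, 0.032], 0.89), ([0.733, 0.218, 0.029], 0.75)]
bowl_b [([0.703, -0.228, 0.032], 0.89), ([0.733, 0.218, 0.029], 0.75)]
jar [([0.698, -0.36, 0.08], 0.81)]
screwdriver [([0.382, -0.108, 0.018], 0.65), ([0.52, -0.336, 0.044], 0.21)]
brush [([0.722, 0.396, 0.019], 0.69)]
stone [([0.396, 0.144, 0.016], 0.6)]
```

View pics/top0.png

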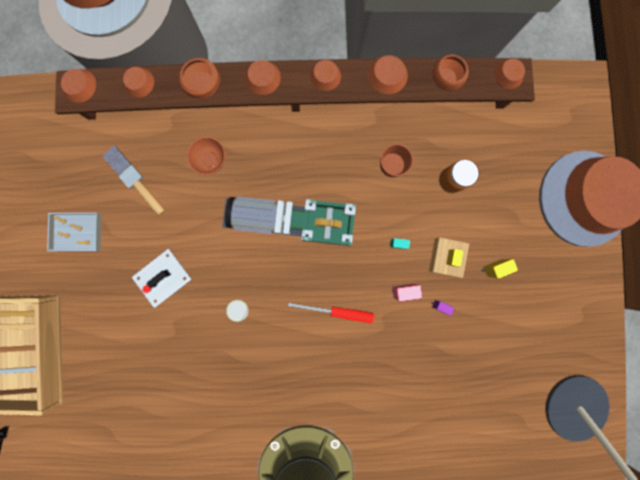

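View pics/scene0.png

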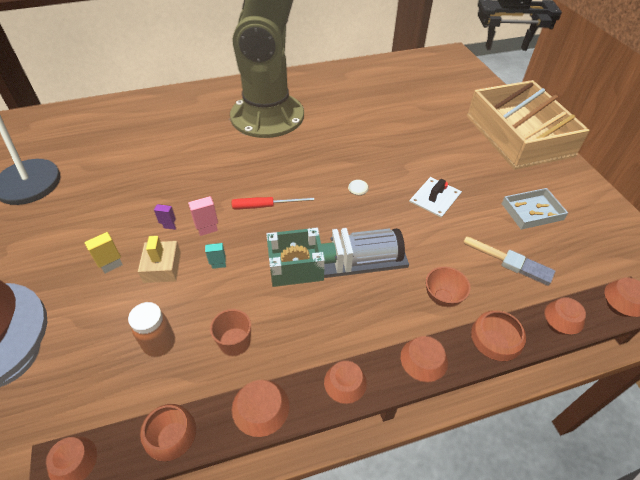

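Gauge look-alikes in the top view: yellow in the block (457,258), larger yellow (505,268), pink (408,293), turquoise (401,243) and purple (445,308). The smaller yellow one, standing in the block, fits. I'll confirm it in a crop and measure.

```bash
python3 - <<'E'
from h import *
p=ctrl.get_image("top"); save(p,"crop1.png",(380,220,530,330),5)
np.save("top.npy",cloud(p)); W=cloud(p)
hsv=cv2.cvtColor(p["frame"],cv2.COLOR_RGB2HSV)
def rect(m,name):
    n,l,st,c=cv2.connectedComponentsWithStats(m.astype(np.uint8))
    for i in range(1,n):
        if st[i,4]<25: continue
        q=W[l==i]; q=q[np.isfinite(q[:,2])]
        if len(q)<20: continue
        r=cv2.minAreaRect(q[:,:2].astype(np.float32)*1000)
        print(name,c[i].round(),st[i,4],"mean",q.mean(0).round(4),"zmax",np.percentile(q[:,2],95).round(3),"rect",np.round(r[0],1),np.round(r[1],1),round(r[2],1))
H,S,V=hsv[...,0],hsv[...,1],hsv[...,2]
yel=(H>24)&(H<35)&(S>150)&(V>120)
rect(yel,"yellow all"); 
for z in (.06,.075): rect(yel&(W[...,2]>z),"yellow>%g"%z)
rect((W[...,2]>.034)&(W[...,2]<.047)&(W[...,1]<-.27)&(W[...,1]>-.42)&(W[...,0]<.6)&~yel&(W[...,0]>.43),"block")
dr=(abs(W[...,0]-.6)<.12)&(W[...,1]>-.12)&(W[...,1]<.24)
rect(dr&(W[...,2]>.03),"drive"); 
rect(dr&(S<40)&(V>170)&(W[...,2]>.06),"white drive")
cv=(abs(W[...,0]-.465)<.12)&(abs(W[...,1]-.324)<.12)
rect(cv&(S<40)&(V>150),"cover"); rect(cv&((H<8)|(H>172))&(S>180),"cap"); rect(cv&(V<60),"handle")
E
```

```text
yellow all [456. 257.] 142 mean [ 0.4962 -0.3462  0.0848] zmax 0.088 rect [ 496.4 -346.8] [18.3 35.1] 79.0
yellow all [505. 268.] 292 mean [ 0.4688 -0.4522  0.091 ] zmax 0.097 rect [ 465.6 -474.7] [98.7 40.3] 82.7
yellow>0.06 [456. 257.] 140 mean [ 0.4962 -0.3462  0.0848] zmax 0.088 rect [ 496.4 -346.8] [18.3 35.1] 79.0
yellow>0.06 [505. 268.] 282 mean [ 0.4689 -0.45    0.0942] zmax 0.097 rect [ 468.4 -450.4] [28.1 49.7] 18.6
yellow>0.075 [456. 257.] 139 mean [ 0.4963 -0.3462  0.0848] zmax 0.088 rect [ 496.4 -346.8] [18.3 35. ] 79.0
yellow>0.075 [505. 268.] 282 mean [ 0.4689 -0.45    0.0942] zmax 0.097 rect [ 468.4 -450.4] [28.1 49.7] 18.6
block [449. 257.] 866 mean [ 0.4966 -0.3445  0.0403] zmax 0.044 rect [ 496.7 -347.9] [73.4 80.4] 76.9
drive [204. 171.] 82 mean [0.709  0.2099 0.048 ] zmax 0.053 rect [709.9 204.3] [18.2 70.9] 0.3
drive [284. 217.] 3580 mean [0.5963 0.0297 0.0665] zmax 0.077 rect [596.  19.] [285.6  90.6] 82.0
white drive [278. 216.] 207 mean [0.5987 0.0412 0.074 ] zmax 0.078 rect [599.1  41.9] [14.9 69.8] 81.8
white drive [287. 217.] 185 mean [0.5955 0.0217 0.0743] zmax 0.078 rect [596.   21.9] [12.4 69.6] 82.0
white drive [309. 205.] 67 mean [ 0.6201 -0.0273  0.0752] zmax 0.078 rect [622.2 -27.9] [19.8 20.4] 88.4
white drive [348. 209.] 59 mean [ 0.6099 -0.1123  0.0755] zmax 0.079 rect [ 610.  -112.3] [13.8 22.1] 87.3
white drive [307. 233.] 52 mean [ 0.5597 -0.0202  0.0755] zmax 0.078 rect [558.4 -19.6] [19.7 15.5] 88.3
white drive [347. 237.] 54 mean [ 0.5477 -0.1072  0.075 ] zmax 0.078 rect [ 547.3 -107.2] [21.2 13.8] 81.4
cover [162. 277.] 1563 mean [0.4681 0.3244 0.0054] zmax 0.009 rect [466.5 329. ] [ 93.6 114.8] 35.8
cap [146. 288.] 28 mean [0.444  0.3561 0.0224] zmax 0.044 rect [445.4 352.8] [10.7 23.9] 20.2
handle [158. 278.] 115 mean [0.4682 0.3218 0.0419] zmax 0.046 rect [467.5 323. ] [13.  45.1] 36.6
```

View pics/crop1.png

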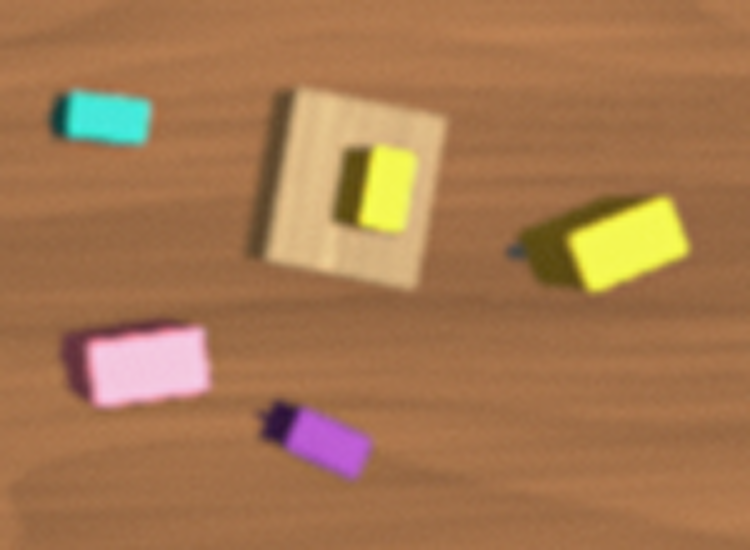

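The crop shows the smaller yellow gauge in the wooden block (crop 388,188; top view 457,258). The larger yellow one lies free at crop (628,243). Now I'll move past the cover and refine with the wrist camera.

>>> move_arm:
  increments: "25 -30 6 0 0 0 0;25 -30 6 0 0 0 0;25 -30 6 0 0 0 0;25 -30 6 0 0 0 0;25 -30 6 0 0 0 0;25 -30 6 0 0 0 0;25 -30 6 0 0 0 0;25 -30 6 0 0 0 0"

```text
time: 1.82
position: [0.401, 0.3768, 0.2712]
tool_rot: [0.489, 3.103, 0.001]
ft_force: [0.8, 1.3, 0.1]
grip_width: 0.993
grip_force: 0.0
```

```bash
python3 - <<'E'
from h import *
s=ctrl.get_state(); print(s["time"],s["position"],s["tool_rot"],s["joint_positions"],s["qd"])
p=ctrl.get_image("wrist"); save(p,"w1.png"); print(p["position"],Rc(p).round(3).tolist(),p["fx"],p["k1"])
E
```

```text
1.8167 [0.40098617 0.3768267  0.27120784] [4.89146965e-01 3.10292174e+00 1.24749642e-03] [-0.91346637  0.08660727  0.11889242  1.63299439 -0.01055113  1.42175614
  0.46463075] [ 0.48545187 -0.11729322  0.37579699 -0.01023795 -0.01991498  0.12371334
  0.85351392]
[0.33042904 0.39967808 0.43408997] [[0.308, 0.915, 0.259], [0.951, -0.297, -0.083], [0.001, 0.272, -0.962]] 428.48891660181255 -0.03328530185622118
```

View pics/w1.png

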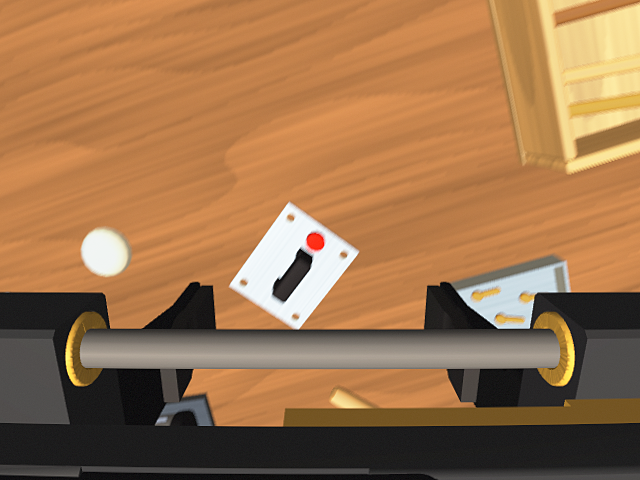

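Wrist view: the cover is at (294,265), with the red cap at (316,241) and holes at (291,217), (343,254), (296,316) and (244,282). I'll measure it by intersecting rays with known heights.

```bash
cat >> h.py <<'E'
def onplane(p,uv,z):
    "pixels -> world points at height z"
    K=np.array([[p["fx"],0,p["cx"]],[0,p["fy"],p["cy"]],[0,0,1.]])
    n=cv2.undistortPoints(np.asarray(uv,float).reshape(-1,1,2),K,np.array([p["k1"],0,0,0,0.])).reshape(-1,2)
    d=np.c_[n,np.ones(len(n))]@Rc(p).T; c=np.array(p["position"])
    return (c+d*((z-c[2])/d[:,2])[:,None])
def blobs(p,m,z,amin=25):
    "connected regions -> list of (pixel centre, area, world rect at height z)"
    n,l,st,c=cv2.connectedComponentsWithStats(m.astype(np.uint8)); out=[]
    for i in range(1,n):
        if st[i,4]<amin: continue
        v,u=np.nonzero(l==i); q=onplane(p,np.c_[u,v],z)[:,:2]*1000
        r=cv2.minAreaRect(q.astype(np.float32)); out.append((c[i].round(),st[i,4],np.round(r[0],1),np.round(r[1],1),round(r[2],1),q.mean(0).round(1)))
    return out
def hsv(p): return [x.astype(int) for x in cv2.split(cv2.cvtColor(p["frame"],cv2.COLOR_RGB2HSV))]
def cover(p,box):
    H,S,V=hsv(p); u0,v0,u1,v1=box; b=np.zeros((480,640),bool); b[v0:v1,u0:u1]=1
    print("plate z5",[x for x in blobs(p,b&(S<50)&(V>150),.005,300)])
    print("cap z13+",blobs(p,b&((H<8)|(H>172))&(S>200)&(V>150),.013)); print("handle z43",blobs(p,b&(V<60),.043))
    plate=b&(S<50)&(V>150); hull=np.zeros((480,640),np.uint8); pts=np.argwhere(plate)[:,::-1].astype(np.int32)
    cv2.fillConvexPoly(hull,cv2.convexHull(pts),1); inner=cv2.erode(hull,np.ones((7,7)))>0
    print("holes z5",[(x[0],x[1],x[5]) for x in blobs(p,inner&(S>70)&(V>60)&~(((H<6)|(H>172))&(S>180)),.005,8)])
E
python3 - <<'E'
from h import *
p=ctrl.get_image("wrist"); s=ctrl.get_state(); print(s["time"],s["position"],np.abs(s["qd"]).max())
cover(p,(200,170,400,333))
p=ctrl.get_image("top"); cover(p,(120,240,205,315))
E
```

```text
1.9167 [0.40658066 0.37172995 0.27238184] 0.0930998277460824
plate z5 [(array([300., 254.]), np.int32(7006), array([465.6, 328. ]), array([ 90.6, 111.1]), 35.9, array([463.8, 328. ]))]
cap z13+ [(array([322., 228.]), np.int32(272), array([442.4, 360.1]), array([18.3, 17.9]), 71.3, array([442.3, 360.2]))]
handle z43 [(array([300., 263.]), np.int32(965), array([460.4, 330.6]), array([19.4, 56.5]), 36.2, array([460.7, 331.2])), (array([248., 318.]), np.int32(1081), array([508.8, 314. ]), array([202.8,  49.8]), 69.9, array([499.3, 262. ]))]
holes z5 [(array([297., 204.]), np.int32(51), array([411.8, 343.7])), (array([350., 241.]), np.int32(46), array([466.7, 383.5])), (array([251., 270.]), np.int32(41), array([463.3, 272.7])), (array([303., 304.]), np.int32(38), array([518.1, 312.5]))]
plate z5 [(array([162., 277.]), np.int32(1600), array([466.7, 327.3]), array([ 93.4, 113.2]), 35.9, array([467.7, 324.6]))]
cap z13+ []
handle z43 [(array([158., 278.]), np.int32(115), array([468.1, 321. ]), array([13.8, 50.5]), 35.8, array([468.3, 321.3]))]
holes z5 [(array([148., 287.]), np.int32(24), array([445.6, 359.9]))]
```

>>> move_arm:
  increments: "15 -38 0 0 0 1 0;15 -38 0 0 0 1 0;15 -38 0 0 0 1 0;15 -38 0 0 0 1 0;15 -38 0 0 0 1 0;15 -38 0 0 0 1 0;0 -40 0 0 0 0 0;0 -40 0 0 0 0 0"

```text
time: 2.63
position: [0.49, 0.0702, 0.2703]
tool_rot: [-0.323, -3.125, -0.0]
ft_force: [0.6, -0.8, 0.1]
grip_width: 1.002
grip_force: 0.0
```

```bash
python3 - <<'E'
from h import *
s=ctrl.get_state(); print(s["time"],s["position"],s["tool_rot"])
ctrl.get_image("top");ctrl.get_image("top");p=ctrl.get_image("wrist"); s=ctrl.get_state(); print(s["time"],s["position"],np.abs(s["qd"]).max());save(p,"w2.png")
E
```

```text
2.6333 [0.49002477 0.07020716 0.27032236] [-3.22821611e-01 -3.12478373e+00 -1.96242458e-04]
2.7833 [0.4901534  0.06822618 0.27088674] 0.0765799503234798
```

View pics/w2.png

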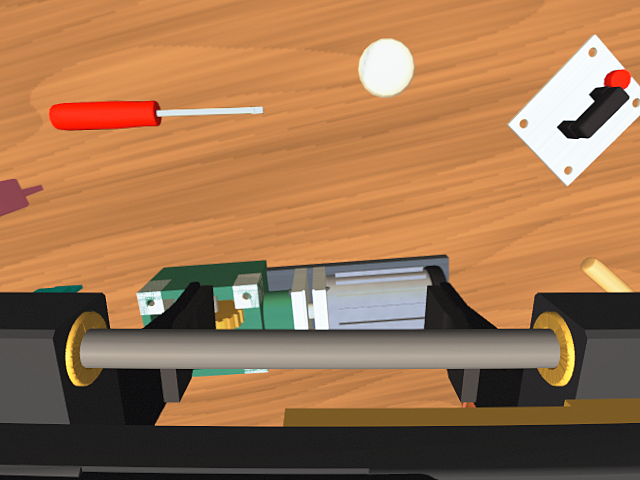

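The drive shows at (300,300), partly hidden by the gripper bar. I'll move further out for a clear view.

>>> move_arm:
  increments: "30 -22 0 0 0 0 0;30 -22 0 0 0 0 0;30 -22 0 0 0 0 0;25 -22 0 0 0 0 0;0 0 0 0 0 0 0;0 0 0 0 0 0 0;0 0 0 0 0 0 0;0 0 0 0 0 0 0"

```text
time: 3.45
position: [0.6046, -0.0146, 0.2705]
tool_rot: [-0.32, -3.125, -0.002]
ft_force: [0.7, -0.3, 0.4]
grip_width: 0.997
grip_force: 0.0
```

```bash
python3 - <<'E'
from h import *
p=ctrl.get_image("wrist"); s=ctrl.get_state(); print(s["time"],s["position"],np.abs(s["qd"]).max());save(p,"w3.png")
H,S,V=hsv(p); b=np.zeros((480,640),bool); b[:325]=1
for x in blobs(p,b&(S<45)&(V>150),.075,60): print(x)
E
```

```text
3.5 [ 0.60453628 -0.01492217  0.27069254] 0.007658401156068109
(array([623.,  19.]), np.int32(1372), array([502.9, 251.9]), array([58.5, 27.1]), 35.9, array([503.9, 248.3]))
(array([ 3., 38.]), np.int32(142), array([ 417.9, -227.5]), array([ 7.3, 18.5]), 68.2, array([ 419.1, -229.2]))
(array([438., 179.]), np.int32(9761), array([601. ,  89.9]), array([111.8,  73.1]), 83.7, array([598.9,  88.4]))
(array([360., 187.]), np.int32(1305), array([594.4,  24.1]), array([16.8, 70.8]), 81.9, array([592.9,  23.1]))
(array([295., 158.]), np.int32(241), array([557.7, -23.7]), array([14. , 13.9]), 78.2, array([558.2, -24.7]))
(array([254., 167.]), np.int32(437), array([558.6, -59.7]), array([11.6, 26. ]), 82.0, array([558.5, -59.6]))
(array([202., 165.]), np.int32(250), array([ 546. , -102.8]), array([14.5, 14. ]), 78.1, array([ 547.2, -102.2]))
(array([259., 216.]), np.int32(339), array([599. , -65.4]), array([11.5, 22.4]), 81.9, array([599. , -65.5]))
(array([307., 232.]), np.int32(593), array([621.2, -28.7]), array([22.3, 22.9]), 82.1, array([621.1, -28.8]))
(array([211., 232.]), np.int32(229), array([ 605.2, -111.4]), array([14.6, 14.3]), 78.2, array([ 604.6, -110.3]))
```

View pics/w3.png

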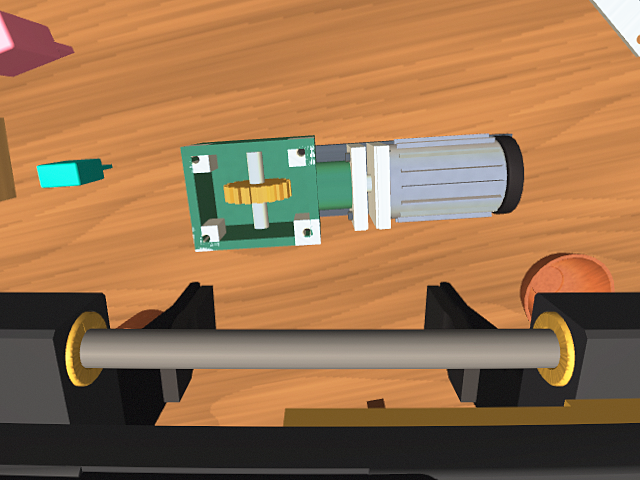

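The drive is in full view: thread holes at about (302,153), (195,162), (207,238) and (307,232), flanges at columns 360 and 380.

```bash
python3 - <<'E'
from h import *
p=ctrl.get_image("wrist"); g=cv2.cvtColor(p["frame"],cv2.COLOR_RGB2GRAY)
px=[]
for u,v in [(307,232),(302,153),(195,162),(207,238)]:
    w=g[v-8:v+9,u-8:u+9].astype(float); print(w[2:-2:2,2:-2:2].astype(int).tolist())
    m=(w<110); n,l,st,c=cv2.connectedComponentsWithStats(m.astype(np.uint8))
    if n>1:
        i=1+np.argmin(np.hypot(*(c[1:]-8).T)); px.append((u-8+c[i][0],v-8+c[i][1])); print(px[-1],st[i,4])
W=onplane(p,px,.075)[:,:2]; print(W.round(4))
# local (drive) coordinates of these: 307,232 is +x(motor side)... far side = world +x
for name,T in {"z x up, y=left":np.array([[44,-34],[44,34],[-44,34],[-44,-34]])/1e3}.items():
    a=T-T.mean(0); b=W-W.mean(0); th=np.arctan2((a[:,0]*b[:,1]-a[:,1]*b[:,0]).sum(),(a*b).sum()); 
    M=np.array([[np.cos(th),-np.sin(th)],[np.sin(th),np.cos(th)]]); c=W.mean(0); print("yaw",np.degrees(th),"centre",c,"res mm",((a@M.T+c-W)*1e3).round(1).tolist(),"gap",c+M@[.1005,0])
for z in (.075,.072):
  for v in (165,180,195,210): print(z,v,g[v,345:395].tolist() if z==.075 else "", onplane(p,[(350,v),(368,v),(388,v)],z)[:,:2].round(4).tolist())
E
```

```text
[[246, 247, 249, 251, 253, 197, 194], [245, 249, 223, 126, 184, 179, 234], [247, 233, 100, 52, 42, 123, 200], [246, 226, 115, 59, 47, 130, 167], [249, 248, 154, 47, 47, 164, 245], [232, 240, 176, 163, 179, 248, 251], [229, 245, 236, 241, 226, 236, 216]]
(np.float64(307.2121212121212), np.float64(231.75757575757575)) 33
[[247, 254, 116, 107, 232, 250, 247], [250, 165, 42, 43, 87, 198, 232], [238, 94, 54, 55, 46, 109, 251], [247, 108, 59, 48, 53, 117, 251], [250, 239, 135, 143, 245, 238, 246], [246, 249, 253, 252, 248, 247, 245], [242, 245, 246, 247, 247, 245, 245]]
(np.float64(301.6041666666667), np.float64(151.0)) 48
[[248, 181, 143, 78, 29, 237, 248], [234, 94, 44, 49, 47, 116, 253], [236, 101, 40, 66, 102, 84, 254], [242, 212, 167, 107, 108, 244, 246], [239, 253, 252, 253, 252, 247, 245], [216, 239, 247, 247, 247, 246, 244], [214, 251, 242, 244, 246, 247, 247]]
(np.float64(194.84782608695653), np.float64(158.84782608695653)) 46
[[168, 252, 249, 247, 246, 248, 249], [149, 250, 200, 228, 253, 246, 247], [177, 118, 34, 81, 151, 251, 246], [137, 74, 88, 116, 44, 250, 247], [171, 121, 1
[... 1197 characters left out ...]
 250, 248, 247, 248, 248, 249, 249, 249, 251, 255, 217, 171, 177, 182, 181] [[0.5975, 0.0134], [0.6006, 0.0283], [0.604, 0.0449]]
0.075 210 [107, 108, 108, 98, 91, 168, 162, 162, 172, 249, 253, 250, 247, 247, 248, 249, 249, 247, 249, 250, 251, 252, 255, 78, 182, 182, 182, 179, 179, 178, 166, 248, 254, 217, 252, 250, 249, 246, 247, 248, 249, 248, 248, 250, 254, 251, 160, 169, 173, 173] [[0.6102, 0.011], [0.6133, 0.026], [0.6168, 0.0428]]
0.072 165  [[0.5731, 0.0182], [0.5762, 0.033], [0.5796, 0.0494]]
0.072 180  [[0.5855, 0.0159], [0.5886, 0.0308], [0.592, 0.0473]]
0.072 195  [[0.598, 0.0135], [0.6012, 0.0285], [0.6046, 0.0452]]
0.072 210  [[0.6108, 0.0111], [0.614, 0.0262], [0.6175, 0.0431]]
```

Drive pose from the wrist view: centre (581.4, -67.6), yaw 82.0°, gap (595.3, 32.0). The flange edges agree. Next I'll hover over the gauge.

>>> move_arm:
  increments: "-13 -39 0 0 0 0 0;-13 -39 0 0 0 0 0;-13 -39 0 0 0 0 0;-13 -39 0 0 0 0 0;-13 -39 0 0 0 0 0;-13 -39 0 0 0 0 0;-13 -39 0 0 0 0 0;-13 -39 0 0 0 0 0"

```text
time: 4.22
position: [0.5005, -0.33, 0.2713]
tool_rot: [0.323, 3.123, 0.002]
ft_force: [0.5, 0.9, -0.1]
grip_width: 1.002
grip_force: 0.0
```

```bash
python3 - <<'E'
from h import *
for i in range(4): p=ctrl.get_image("top")
H,S,V=hsv(p); yel=(H>24)&(H<35)&(S>150)&(V>120)
for x in blobs(p,yel,.085,60): print("top",x)
p=ctrl.get_image("wrist"); s=ctrl.get_state(); print(s["time"],s["position"],s["tool_rot"],np.abs(s["qd"]).max());save(p,"w4.png")
H,S,V=hsv(p); yel=(H>24)&(H<35)&(S>150)
W=cloud(p); b=yel&(W[...,2]>.075)
for x in blobs(p,b,.085,60): print("wrist",x, )
for x in blobs(p,yel&(V>200),.085,60): print("wrist bright",x, )
E
```

```text
4.4667 [ 0.50143548 -0.32833541  0.2707877 ] [3.24923082e-01 3.12372255e+00 2.52179730e-03] 0.02681196738423548
wrist (array([165., 206.]), np.int32(1875), array([ 468.8, -454.4]), array([27.1, 49.2]), 19.6, array([ 468.6, -454.2]))
wrist (array([297., 209.]), np.int32(985), array([ 494.9, -347.3]), array([19.3, 34.8]), 77.5, array([ 494.6, -347.2]))
wrist (array([ 69., 368.]), np.int32(63), array([ 595.7, -590.9]), array([ 4.1, 27.9]), 74.5, array([ 596.8, -591. ]))
wrist (array([569., 370.]), np.int32(111), array([ 697.6, -132. ]), array([ 6.4, 29. ]), 77.3, array([ 698.4, -132.1]))
wrist bright (array([165., 206.]), np.int32(1882), array([ 468.8, -454.4]), array([27.1, 49.2]), 19.6, array([ 468.5, -454.2]))
wrist bright (array([297., 209.]), np.int32(991), array([ 494.9, -347.3]), array([19.3, 34.8]), 77.5, array([ 494.6, -347.2]))
wrist bright (array([ 69., 368.]), np.int32(63), array([ 595.7, -590.9]), array([ 4.1, 27.9]), 74.5, array([ 596.8, -591. ]))
wrist bright (array([569., 370.]), np.int32(111), array([ 697.6, -132. ]), array([ 6.4, 29. ]), 77.3, array([ 698.4, -132.1]))
```

View pics/w4.png

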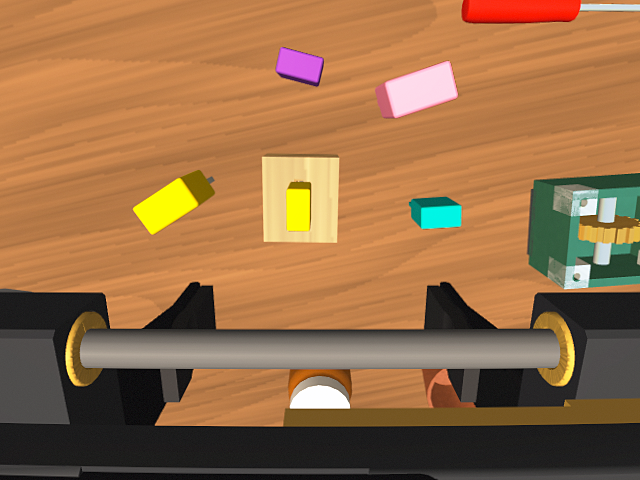

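The gauge measures (495, -347.3) with yaw 77.5°, which matches the top view. I'll descend over it.

>>> move_arm:
  increments: "-5 -19 0 0 0 0 0;0 0 -37 0 0 0 0;0 0 -37 0 0 0 0;0 0 -37 0 0 0 0;0 0 -37 0 0 0 0;0 0 -37 0 0 0 0;0 0 -33 0 0 0 0;0 0 0 0 0 0 0"
  grip_force: 25

```text
time: 5.13
position: [0.4934, -0.3422, 0.0457]
tool_rot: [-0.318, -3.115, -0.01]
ft_force: [-0.8, 1.7, -0.8]
grip_width: 1.001
grip_force: 0.0
```

>>> move_arm:
  increments: "0 0 0 0 0 0 0;0 0 0 0 0 0 255;0 0 0 0 0 0 255;0 0 0 0 0 0 255;0 0 0 0 0 0 255;0 0 0 0 0 0 255;0 0 0 0 0 0 255;0 0 0 0 0 0 255"

```text
time: 5.8
position: [0.4962, -0.3486, 0.0529]
tool_rot: [0.326, 3.124, 0.0]
ft_force: [0.1, 0.7, 0.5]
grip_width: 0.558
grip_force: 0.0
```

```bash
python3 - <<'E'
from h import *
s=ctrl.get_state(); print(s["time"],s["position"],s["tool_rot"],s["grip_width"],s["grip_force"],s["ft_force"],s["torque"])
E
```

```text
5.8 [ 0.49615495 -0.34860112  0.05290025] [3.26282152e-01 3.12409368e+00 9.95297053e-05] 0.557773562093874 0.0 [0.05493523 0.71615034 0.49899627] [-0.02099843  0.01406754  0.00130045]
```

>>> move_arm:
  increments: "0 0 0 0 0 0 255;0 0 0 0 0 0 255;0 0 0 0 0 0 255;0 0 0 0 0 0 255;0 0 0 0 0 0 255;0 0 0 0 0 0 255;0 0 0 0 0 0 255;0 0 0 0 0 0 255"

```text
time: 6.47
position: [0.496, -0.3485, 0.0525]
tool_rot: [-0.326, -3.124, -0.0]
ft_force: [-0.1, 0.1, -0.4]
grip_width: 0.228
grip_force: 25.0
```

```bash
python3 - <<'E'
from h import *
s=ctrl.get_state(); print(s["time"],s["position"],s["tool_rot"],s["grip_width"],s["grip_force"],s["ft_force"],s["torque"])
E
```

```text
6.4667 [ 0.49598535 -0.34846306  0.05250785] [-3.26178403e-01 -3.12448401e+00 -2.82130139e-04] 0.22775841733256458 24.99139880295843 [-0.14772682  0.05381018 -0.39084207] [-0.02280291  0.01069945 -0.04364409]
```

Gripped at about 19.8 mm, which matches the head. I'll lift it straight out and carry it to above the gap.

>>> move_arm:
  increments: "0 0 15 0 0 0 255;0 0 33 0 0 0 255;0 0 36 0 0 0 255;0 0 31 0 0 0 255;8 30 0 0 0 1 255;10 39 0 0 0 1 255;10 39 0 0 0 1 255;10 39 0 0 0 0.9 255"

```text
time: 7.13
position: [0.534, -0.2002, 0.1677]
tool_rot: [0.22, 3.133, 0.001]
ft_force: [1.0, 0.4, -0.6]
grip_width: 0.229
grip_force: 25.0
```

>>> move_arm:
  increments: "10 39 0 0 0 0 255;10 39 0 0 0 0 255;10 39 0 0 0 0 255;10 39 0 0 0 0 255;10 38 0 0 0 0 255;8 27 0 0 0 0 255;3 12 0 0 0 0 255;0 0 0 0 0 0 255"

```text
time: 7.8
position: [0.5952, 0.036, 0.1669]
tool_rot: [-0.21, -3.134, -0.002]
ft_force: [-0.3, 0.4, -1.1]
grip_width: 0.226
grip_force: 25.0
```

```bash
python3 - <<'E'
from h import *
for i in range(8): ctrl.get_image("top")
p=ctrl.get_image("wrist"); s=ctrl.get_state(); print(s["time"],s["position"],s["tool_rot"],s["grip_width"],np.abs(s["qd"]).max(),s["ft_force"]);save(p,"w5.png")
q=ctrl.get_image("scene"); a=q["frame"][190:310,250:410]; b=p["frame"][150:480,100:540]
a=cv2.resize(a,None,fx=3,fy=3,interpolation=cv2.INTER_CUBIC)
b=cv2.resize(b,(320,240)); c=np.zeros((600,480,3),np.uint8); c[:360]=a; c[360:,:320]=b
cv2.imwrite("pics/m5.png",c[...,::-1])
E
```

```text
8.25 [0.5949629  0.03016953 0.16775828] [2.22848673e-01 3.13341109e+00 1.53653051e-04] 0.22614959327281248 0.006395179206536662 [ 0.14224918 -0.10463802 -1.83859523]
```

View pics/m5.png

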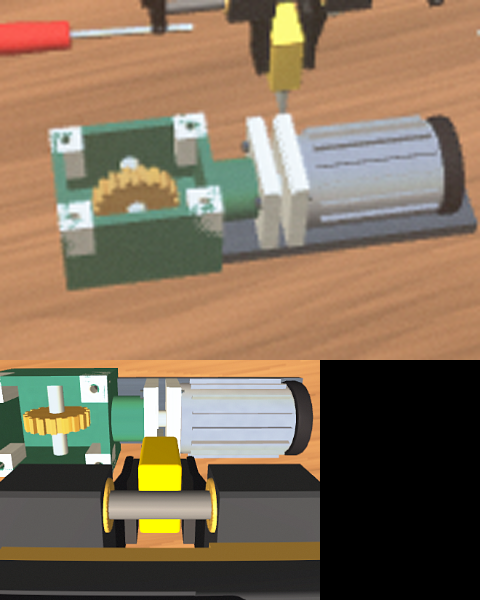

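The scene part shows the blade hanging above the flanges at picture (283,100). The wrist part shows the yellow head lined up with the gap. I'll measure the offset across the gap.

```bash
cat >> h.py <<'E'
def across(p,zhead,yaw=np.radians(82.03)):
    "wrist view: n-coordinates (mm) of head side edges and flange outer edges"
    n=np.array([np.cos(yaw),np.sin(yaw)]); t=np.array([n[1],-n[0]]); H,S,V=hsv(p); g=cv2.cvtColor(p["frame"],cv2.COLOR_RGB2GRAY).astype(float)
    y=((H>24)&(H<35)&(S>150)).astype(np.uint8); out=[]
    for v in range(0,480,4):
        u=np.flatnonzero(y[v,200:440])+200
        if len(u)>15:
            w=onplane(p,[(u[0]-.5,v),(u[-1]+.5,v)],zhead)[:,:2]*1000
            out.append((v,*(w@n).round(1),(w@n).mean().round(2),(w@t).mean().round(1),round(V[v,u].mean())))
    return out
E
python3 - <<'E'
from h import *
p=ctrl.get_image("wrist"); s=ctrl.get_state(); z=s["position"][2]; print(s["position"])
for r in across(p,z-.0125+.045): print(r)
n=np.array([np.cos(np.radians(82.03)),np.sin(np.radians(82.03))]); print("tcp n",s["position"][:2]@n*1000)
g=cv2.cvtColor(p["frame"],cv2.COLOR_RGB2GRAY)
for v in (178,186,194,202,210,218,226,234,242): 
    r=g[v,270:380].astype(int); print(v,r.tolist()) if v in(186,210,234) else None
    ed=[u for u in range(1,109) if False]
    # bright flanges: >235 runs
    b=np.flatnonzero(r>232)+270; 
    if len(b): print(v,b[0],b[-1],(onplane(p,[(b[0]-.5,v),(b[-1]+.5,v)],.075)[:,:2]@n*1000).round(2))
E
```

```text
[0.59498525 0.03084401 0.16769332]
(296, np.float64(103.4), np.float64(122.1), np.float64(112.76), np.float64(566.7), 255)
(300, np.float64(103.0), np.float64(122.5), np.float64(112.75), np.float64(568.1), 255)
(304, np.float64(103.0), np.float64(122.5), np.float64(112.75), np.float64(569.6), 255)
(308, np.float64(103.0), np.float64(122.5), np.float64(112.74), np.float64(571.0), 255)
(312, np.float64(102.9), np.float64(122.5), np.float64(112.74), np.float64(572.5), 255)
(316, np.float64(103.2), np.float64(122.6), np.float64(112.9), np.float64(573.9), 255)
(320, np.float64(103.2), np.float64(122.6), np.float64(112.89), np.float64(575.4), 255)
(324, np.float64(103.2), np.float64(122.6), np.float64(112.89), np.float64(576.9), 255)
(328, np.float64(103.1), np.float64(122.3), np.float64(112.72), np.float64(578.3), 255)
(372, np.float64(85.7), np.float64(140.0), np.float64(112.83), np.float64(595.3), 255)
(376, np.float64(86.0), np.float64(139.7), np.float64(112.83), np.float64(596.9), 255)
(380, np.float64(85.9), np.float64(139.8), np.float64(112.82), np.float64(598.5), 255)
(384, np.floa
[... 1259 characters left out ...]
 207]
210 297 347 [ 99.01 130.01]
218 297 347 [ 98.92 130.08]
226 297 346 [ 98.83 129.54]
234 [141, 141, 141, 141, 140, 142, 142, 142, 141, 142, 142, 142, 142, 142, 142, 141, 141, 142, 143, 140, 141, 141, 140, 141, 138, 131, 181, 255, 255, 254, 254, 253, 253, 254, 254, 254, 254, 254, 254, 254, 254, 255, 255, 244, 255, 255, 206, 245, 243, 243, 243, 242, 243, 242, 242, 243, 242, 239, 255, 254, 249, 255, 254, 254, 254, 253, 253, 254, 254, 254, 254, 254, 254, 254, 254, 255, 255, 207, 205, 209, 210, 209, 211, 210, 208, 208, 209, 206, 207, 206, 205, 205, 206, 206, 205, 205, 205, 208, 208, 207, 211, 208, 208, 209, 209, 209, 207, 207, 206, 206]
234 297 346 [ 98.74 129.61]
242 297 346 [ 98.65 129.68]
```

Head centre is n=112.8 and gap centre is n=114.3, so I need about +1.5 mm across the gap. I'll correct that and descend to just above the mouth.

>>> move_arm:
  increments: "0 1.5 -10 0 0 0 255;0 0 -12 0 0 0 255;0 0 -12 0 0 0 255;0 0 -10 0 0 0 255;0 0 -5 0 0 0 255;0 0 0 0 0 0 255;0 0 0 0 0 0 255;0 0 0 0 0 0 255"

```text
time: 9.02
position: [0.5955, 0.0329, 0.119]
tool_rot: [0.22, 3.133, 0.0]
ft_force: [0.3, -0.2, -0.1]
grip_width: 0.23
grip_force: 25.0
```

```bash
python3 - <<'E'
from h import *
p=ctrl.get_image("wrist"); s=ctrl.get_state(); z=s["position"][2]; print(s["position"],s["tool_rot"],s["ft_force"],np.abs(s["qd"]).max())
n=np.array([np.cos(np.radians(82.03)),np.sin(np.radians(82.03))]); print("tcp n",s["position"][:2]@n*1000)
for r in across(p,z-.0125+.045)[::3]: print(r)
g=cv2.cvtColor(p["frame"],cv2.COLOR_RGB2GRAY)
for v in range(150,290,14): 
    r=g[v,250:400].astype(int); b=np.flatnonzero(r>232)+250
    if len(b): print(v,b[0],b[-1],(onplane(p,[(b[0]-.5,v),(b[-1]+.5,v)],.075)[:,:2]@n*1000).round(2))
E
```

```text
[0.59561975 0.03290271 0.11922726] [2.19760341e-01 3.13261523e+00 4.00678320e-04] [-0.70525832 -0.4295933  -0.46750842] 0.0064958479870469606
tcp n 115.17030240199198
(296, np.float64(105.8), np.float64(124.5), np.float64(115.15), np.float64(566.7), 255)
(308, np.float64(105.4), np.float64(124.9), np.float64(115.14), np.float64(571.0), 255)
(320, np.float64(105.6), np.float64(125.0), np.float64(115.3), np.float64(575.4), 255)
(372, np.float64(88.2), np.float64(142.3), np.float64(115.26), np.float64(595.3), 255)
(384, np.float64(89.0), np.float64(141.9), np.float64(115.43), np.float64(600.1), 255)
206 286 348 [ 98.7  129.61]
220 286 348 [ 98.53 129.73]
234 287 348 [ 98.87 129.84]
248 287 348 [ 98.7  129.97]
262 287 347 [ 98.53 129.58]
276 288 347 [ 98.87 129.7 ]
```

>>> move_arm:
  increments: "0 -1 0 0 0 0 255;0 0 0 0 0 0 255;0 0 -3 0 0 0 255;0 0 -3 0 0 0 255;0 0 -3 0 0 0 255;0 0 -3 0 0 0 255;0 0 -3 0 0 0 255;0 0 0 0 0 0 255"

```text
time: 9.73
position: [0.5945, 0.032, 0.1026]
tool_rot: [-0.22, -3.133, 0.0]
ft_force: [-0.3, -0.4, -1.8]
grip_width: 0.23
grip_force: 25.0
```

```bash
cat > chk.py <<'E'
from h import *
p=ctrl.get_image("wrist"); s=ctrl.get_state(); z=s["position"][2]; print(s["time"],s["position"],s["tool_rot"],s["ft_force"],s["torque"])
n=np.array([np.cos(np.radians(82.03)),np.sin(np.radians(82.03))]); print("tcp n",s["position"][:2]@n*1000)
for r in across(p,z-.0125+.045)[::4]: print(r)
g=cv2.cvtColor(p["frame"],cv2.COLOR_RGB2GRAY)
for v in range(206,290,20): 
    r=g[v,250:400].astype(int); b=np.flatnonzero(r>232)+250
    if len(b): print(v,b[0],b[-1],(onplane(p,[(b[0]-.5,v),(b[-1]+.5,v)],.075)[:,:2]@n*1000).round(2))
E
python3 chk.py
```

```text
9.7833 [0.59465501 0.03196736 0.10299203] [-2.19572254e-01 -3.13293360e+00  3.60916283e-04] [-0.36242375  0.25852289 -0.89527233] [-0.03514709  0.03169839  0.00065356]
tcp n 114.11022064521596
(296, np.float64(104.8), np.float64(123.4), np.float64(114.09), np.float64(565.9), 255)
(312, np.float64(104.3), np.float64(123.9), np.float64(114.08), np.float64(571.6), 255)
(328, np.float64(104.5), np.float64(123.6), np.float64(114.06), np.float64(577.5), 255)
(384, np.float64(87.9), np.float64(140.8), np.float64(114.37), np.float64(599.2), 255)
226 286 353 [ 98.69 129.83]
246 286 353 [ 98.47 130.02]
266 287 352 [ 98.71 129.74]
```

The tip is in the gap, centred and with no side force. I'll lower it home.

>>> move_arm:
  increments: "0 0 -3 0 0 0 255;0 0 -3 0 0 0 255;0 0 -3 0 0 0 255;0 0 -3 0 0 0 255;0 0 -2 0 0 0 255;0 0 -1 0 0 0 255;0 0 0 0 0 0 255;0 0 0 0 0 0 255"

```text
time: 10.45
position: [0.5951, 0.032, 0.0886]
tool_rot: [0.22, 3.134, 0.0]
ft_force: [0.0, -0.3, -0.9]
grip_width: 0.229
grip_force: 25.0
```

```bash
python3 chk.py
```

```text
10.5 [0.59516163 0.03198438 0.0886857 ] [2.19640090e-01 3.13364770e+00 1.65508745e-04] [ 0.16942353 -0.37305366 -1.09510436] [0.04226523 0.02531141 0.02091861]
tcp n 114.19732552541478
(296, np.float64(104.8), np.float64(130.7), np.float64(117.76), np.float64(566.6), 251)
(312, np.float64(104.3), np.float64(123.9), np.float64(114.14), np.float64(572.3), 255)
(328, np.float64(104.6), np.float64(123.7), np.float64(114.13), np.float64(578.2), 255)
(384, np.float64(87.9), np.float64(140.9), np.float64(114.43), np.float64(600.0), 255)
226 283 355 [ 98.66 129.62]
246 284 355 [ 98.87 129.81]
266 284 354 [ 98.64 129.56]
```

>>> move_arm:
  increments: "0 0 -1 0 0 0 255;0 0 0 0 0 0 255;0 0 -1 0 0 0 255;0 0 0 0 0 0 255;0 0 -1 0 0 0 255;0 0 0 0 0 0 255;0 0 0 0 0 0 255;0 0 0 0 0 0 255"

```text
time: 11.17
position: [0.5952, 0.032, 0.0874]
tool_rot: [0.22, 3.134, 0.001]
ft_force: [-4.5, 0.3, 10.1]
grip_width: 0.225
grip_force: 25.0
```

```bash
python3 chk.py|head -3
```

```text
11.2167 [0.59519537 0.03196553 0.0874211 ] [2.19717802e-01 3.13359821e+00 1.37369317e-03] [-3.99909929  0.0503151   9.47243494] [-0.05647453  1.07562441 -0.03166645]
tcp n 114.18333463208471
(296, np.float64(104.8), np.float64(123.5), np.float64(114.17), np.float64(566.7), 255)
```

Seated: 10 N contact at z 87.4 mm, as expected. I'll relieve the push and open.

>>> move_arm:
  increments: "0 0 1.5 0 0 0 255;0 0 0 0 0 0 0;0 0 0 0 0 0 0;0 0 0 0 0 0 0;0 0 0 0 0 0 0;0 0 0 0 0 0 0;0 0 0 0 0 0 0;0 0 0 0 0 0 0"

```text
time: 11.88
position: [0.595, 0.032, 0.087]
tool_rot: [-0.22, -3.134, 0.0]
ft_force: [0.1, 0.2, 1.0]
grip_width: 0.673
grip_force: 0.0
```

>>> move_arm:
  increments: "0 0 0 0 0 0 0;0 0 0 0 0 0 0;0 0 10 0 0 0 0;0 0 25 0 0 0 0;0 0 35 0 0 0 0;0 0 38 0 0 0 0;0 0 38 0 0 0 0;-20 30 15 0 0 0 0"

```text
time: 12.55
position: [0.5797, 0.0544, 0.255]
tool_rot: [0.236, 3.121, -0.004]
ft_force: [0.6, -0.2, 1.0]
grip_width: 0.997
grip_force: 0.0
```

```bash
python3 - <<'E'
from h import *
p=ctrl.get_image("wrist"); s=ctrl.get_state(); print(s["time"],s["position"],s["grip_width"])
q=ctrl.get_image("scene"); a=cv2.resize(q["frame"][190:310,250:410],None,fx=3,fy=3,interpolation=cv2.INTER_CUBIC)
t=ctrl.get_image("top"); b=cv2.resize(t["frame"][180:260,215:375],None,fx=3,fy=3,interpolation=cv2.INTER_CUBIC)
cv2.imwrite("pics/m6.png",np.vstack([a,b])[...,::-1])
H,S,V=hsv(p); yel=(H>24)&(H<35)&(S>150)
for x in blobs(p,yel,.12,100): print(x)
E
```

```text
12.6 [0.57547516 0.06693323 0.25602954] 0.9944698474152095
(array([296., 245.]), np.int32(1152), array([593.2,  34.9]), array([18. , 36.5]), 81.3, array([592. ,  35.1]))
(array([568., 364.]), np.int32(156), array([720.7, 234.7]), array([ 6.9, 41.2]), 84.3, array([724.1, 234.1]))
```

View pics/m6.png

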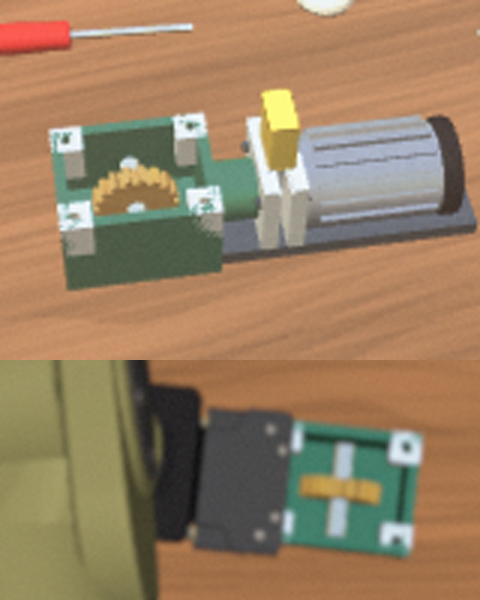

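The gauge head sits home on both flanges (scene crop (282,130)), upright and released. Now to hover over the cover, turned to its handle.

>>> move_arm:
  increments: "-13.7 33 0 0 0 -5.7 0;-13.7 33 0 0 0 -5.8 0;-13.7 33 0 0 0 -5.8 0;-13.7 33 0 0 0 -5.8 0;-13.7 33 0 0 0 -5.8 0;-13.7 33 0 0 0 -5.8 0;-13.7 33 0 0 0 -5.8 0;-13.7 33 0 0 0 -5.6 0"

```text
time: 13.37
position: [0.465, 0.3263, 0.2476]
tool_rot: [1.438, 2.793, -0.002]
ft_force: [-0.4, 0.7, -0.4]
grip_width: 0.999
grip_force: 0.0
```

```bash
python3 - <<'E'
from h import *
for i in range(9): ctrl.get_image("top")
p=ctrl.get_image("wrist"); s=ctrl.get_state(); print(s["time"],s["position"],s["tool_rot"],np.abs(s["qd"]).max())
x,y=s["tool_rot"][:2]; print("yaw y",(2*np.degrees(np.arctan2(y,x))-90)%180)
cover(p,(150,80,480,310)); save(p,"w7.png")
E
```

```text
13.8667 [0.46629167 0.32452728 0.24814737] [ 1.43253679e+00  2.79568143e+00 -1.90559066e-05] 0.007053456959053682
yaw y 35.73783488002336
plate z5 [(array([321., 194.]), np.int32(9049), array([465.5, 328.1]), array([ 90.4, 110.5]), 35.9, array([464.8, 328.9])), (array([161., 293.]), np.int32(745), array([392.1, 152.3]), array([25.8, 39.3]), 29.3, array([390.7, 150.7]))]
cap z13+ [(array([320., 154.]), np.int32(343), array([442.2, 360.8]), array([18.3, 18. ]), 35.7, array([441.8, 360.6]))]
handle z43 [(array([322., 197.]), np.int32(737), array([463.5, 330.3]), array([14.8, 52. ]), 36.0, array([463.4, 333. ])), (array([195., 298.]), np.int32(868), array([417. , 186.5]), array([43.3, 27.1]), 35.9, array([422.4, 187.2])), (array([444., 298.]), np.int32(869), array([613.3, 327.3]), array([43.3, 27.1]), 35.5, array([610.8, 322.4]))]
holes z5 [(array([238., 238.]), np.int32(9701), array([423.6, 245.9])), (array([284., 149.]), np.int32(68), array([411.9, 344. ])), (array([357., 149.]), np.int32(70), array([466.8, 383.7])), (array([286., 240.]), np.int32(51), array([463.5, 273. ])), (array([355., 239.]), np.int32(57), array([518.4, 312.8]))]
```

>>> move_arm:
  increments: "-0.9 3.7 -30 0 0 0.2 0;0 0 -38 0 0 0 0;0 0 -38 0 0 0 0;0 0 -38 0 0 0 0;0 0 -35 0 0 0 0;0 0 -22 0 0 0 0;0 0 -12 0 0 0 0;0 0 -5 0 0 0 0"
  grip_force: 45

```text
time: 14.53
position: [0.4639, 0.3283, 0.0282]
tool_rot: [-1.425, -2.799, 0.005]
ft_force: [-0.0, -0.6, 0.4]
grip_width: 1.001
grip_force: 0.0
```

>>> move_arm:
  increments: "0 0 -5 0 0 0 0;0 0 -5 0 0 0 0;0 0 -4 0 0 0 0;0 0 -2 0 0 0 0;0 0 0 0 0 0 0;0 0 0 0 0 0 0;0 0 0 0 0 0 0;0 0 0 0 0 0 0"

```text
time: 15.2
position: [0.4648, 0.3299, 0.0145]
tool_rot: [1.424, 2.8, 0.001]
ft_force: [-0.1, -0.1, 0.2]
grip_width: 1.0
grip_force: 0.0
```

```bash
python3 -c "
from h import *
s=ctrl.get_state(); print(s['time'],s['position'],s['tool_rot'],s['ft_force'])"
```

```text
15.2 [0.464799   0.32989869 0.01453325] [1.42406333e+00 2.79990049e+00 1.25822006e-03] [-0.14980781 -0.12155246  0.18118639]
```

>>> move_arm:
  increments: "0.6 -1.6 0 0 0 0 0;0 0 0 0 0 0 255;0 0 0 0 0 0 255;0 0 0 0 0 0 255;0 0 0 0 0 0 255;0 0 0 0 0 0 255;0 0 0 0 0 0 255;0 0 0 0 0 0 255"

```text
time: 15.87
position: [0.4651, 0.3281, 0.0141]
tool_rot: [1.424, 2.8, 0.0]
ft_force: [-0.0, 0.3, -0.2]
grip_width: 0.557
grip_force: 0.0
```

>>> move_arm:
  increments: "0 0 0 0 0 0 255;0 0 0 0 0 0 255;0 0 0 0 0 0 255;0 0 0 0 0 0 255;0 0 0 0 0 0 255;0 0 0 0 0 0 255;0 0 0 0 0 0 255;0 0 0 0 0 0 255"

```text
time: 16.53
position: [0.4652, 0.3281, 0.0141]
tool_rot: [1.424, 2.8, 0.0]
ft_force: [0.4, 0.5, -0.5]
grip_width: 0.181
grip_force: 45.0
```

```bash
python3 -c "
from h import *
s=ctrl.get_state(); print(s['time'],s['position'],s['tool_rot'],s['ft_force'],s['grip_width']*87,s['grip_force'])"
```

```text
16.5333 [0.46515088 0.32810754 0.01406881] [1.42423743e+00 2.80009826e+00 1.41341093e-04] [ 0.37553885  0.51839102 -0.47381087] 15.713558134929068 45.00006660819054
```

Gripped at 15.7 mm, the handle's thickness. Lift high, turn -44° and carry over the gearbox.

>>> move_arm:
  increments: "0 0 15 0 0 0 255;0 0 35 0 0 0 255;0 0 40 0 0 0 255;0 0 40 0 0 0 255;0 0 36 0 0 0 255;0 0 14 0 0 0 255;8 -26 0 0 0 -3 255;10 -34 0 0 0 -4 255"

```text
time: 17.2
position: [0.4821, 0.2713, 0.1947]
tool_rot: [-1.586, -2.711, -0.004]
ft_force: [1.0, -0.1, -3.7]
grip_width: 0.181
grip_force: 45.0
```

>>> move_arm:
  increments: "11 -38 0 0 0 -4 255;11 -38 0 0 0 -4 255;11 -38 0 0 0 -4 255;11 -38 0 0 0 -4 255;11 -38 0 0 0 -4 255;11 -38 0 0 0 -4 255;10 -34 0 0 0 -4 255;10 -32 0 0 0 -4 255"

```text
time: 17.87
position: [0.5685, -0.0288, 0.1933]
tool_rot: [-2.283, -2.158, 0.002]
ft_force: [0.5, 0.8, -2.7]
grip_width: 0.183
grip_force: 45.0
```

>>> move_arm:
  increments: "8 -26 0 0 0 -4 255;4 -15 0 0 0 -1 255;0 0 0 0 0 0 255;0 0 0 0 0 0 255;0 0 0 0 0 0 255;0 0 0 0 0 0 255;0 0 0 0 0 0 255;0 0 0 0 0 0 255"

```text
time: 18.53
position: [0.5811, -0.0654, 0.1941]
tool_rot: [-2.367, -2.065, -0.001]
ft_force: [-0.2, 1.1, -3.2]
grip_width: 0.18
grip_force: 45.0
```

```bash
python3 - <<'E'
from h import *
p=ctrl.get_image("wrist"); s=ctrl.get_state(); print(s["time"],s["position"],s["tool_rot"],np.abs(s["qd"]).max(),s["ft_force"],s["torque"],s["grip_width"])
x,y=s["tool_rot"][:2]; print("yaw y",(2*np.degrees(np.arctan2(y,x))-90)%180)
save(p,"w8.png")
q=ctrl.get_image("scene"); a=cv2.resize(q["frame"][130:310,200:440],None,fx=2,fy=2); b=cv2.resize(p["frame"],(320,240)); c=np.zeros((600,480,3),np.uint8); c[:360]=a; c[360:,:320]=b
cv2.imwrite("pics/m8.png",c[...,::-1])
E
```

```text
18.5833 [ 0.58109111 -0.06586084  0.19409817] [-2.36752080e+00 -2.06465161e+00 -4.19280087e-04] 0.006678092428301237 [ 0.24939584  0.09964026 -3.29468401] [-0.057815    0.06001691  0.01593978] 0.17469470986074515
yaw y 172.18162571835234
```

View pics/m8.png

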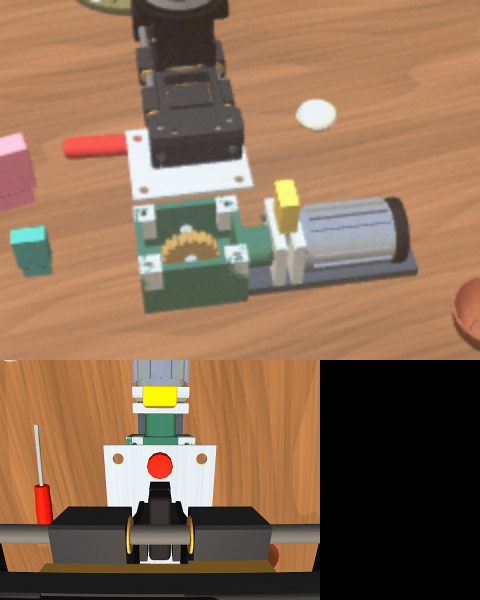

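The scene view shows the cover held over the gearbox with the gauge seated. The wrist view shows the red cap towards the motor and holes 0 and 3 visible (full picture about (236,197) and (402,197)). I'll measure those against the drive.

```bash
cat > cov.py <<'E'
from h import *
p=ctrl.get_image("wrist"); s=ctrl.get_state(); z=s["position"][2]-.0141; H,S,V=hsv(p)
print(s["time"],s["position"],"underside",z,np.abs(s["qd"]).max(),s["ft_force"])
x,y=s["tool_rot"][:2]; print("yaw y",(2*np.degrees(np.arctan2(y,x))-90)%180-180, "tilt", R.from_rotvec(s["tool_rot"]).as_matrix()[2].round(4))
yaw=np.radians(82.03); M=np.array([[np.cos(yaw),-np.sin(yaw)],[np.sin(yaw),np.cos(yaw)]]); O=np.array([581.4,-67.6])
loc=lambda w:((np.asarray(w)-O)@M).round(2)
print("tcp in drive",loc(s["position"][:2]*1000))
pl=(S<50)&(V>150); pl[310:]=0
for u0,u1 in ((205,265),(375,435)):
    sub=np.zeros((480,640),bool); sub[160:290,u0:u1]=1
    for b in blobs(p,sub&((S>70)|(V<120)),z+.005,30): 
        if b[1]<900: print("hole",b[0],b[1],loc(b[2]),loc(b[5]))
n,l,st,c=cv2.connectedComponentsWithStats((pl).astype(np.uint8))
for i in range(1,n):
    if st[i,4]>200:
        print("white",c[i].round(),st[i])
for b in blobs(p,(H>24)&(H<35)&(S>150)&(V>200),.120,100): print("yellow z.12",b[0],b[1],loc(b[2]),b[3],loc(b[5]))
W=cloud(p)
for u,v in [(240,215),(400,215),(225,260),(410,260),(320,178)]: print("depth z",u,v,np.nanmedian(W[v-2:v+3,u-2:u+3,2]).round(4))
E
python3 cov.py
```

```text
18.6833 [ 0.58114794 -0.06635361  0.19417082] underside 0.18007082271120342 0.004577252646083509 [ 0.76173367 -0.24110113 -3.51699156]
yaw y -7.863910474661452 tilt [ 2.e-04  2.e-04 -1.e+00]
tcp in drive [1.2  0.42]
hole [261. 164.] 52 [58.67 23.76] [58.67 23.76]
hole [236. 197.] 342 [45.78 34.38] [45.79 34.28]
hole [403. 197.] 347 [ 45.88 -33.46] [ 45.77 -33.38]
white [269.  21.] [265   0   9  44 341]
white [321.  33.] [ 264    0  115   82 5345]
white [373.  21.] [368   0  10  45 363]
white [321.  97.] [ 265   85  112   23 1712]
white [ 76. 188.] [ 67 129  19 123 823]
white [319. 228.] [  207   154   226   156 22167]
yellow z.12 [318.  71.] 2654 [100.64   0.96] [19.1 35.1] [100.62   1.06]
depth z 240 215 0.1856
depth z 400 215 0.1857
depth z 225 260 0.1854
depth z 410 260 0.1857
depth z 320 178 0.1858
```

Holes 0 and 3 sit at +1.8 mm (x) and +0.45 mm (y) from their threads, and the plate is level. The gauge measures local x 100.6, so it is centred. I'll correct and lower by 85 mm.

>>> move_arm:
  increments: "0.2 -1.7 -8 0 0 -0.1 255;0 0 -16 0 0 0 255;0 0 -18 0 0 0 255;0 0 -18 0 0 0 255;0 0 -13 0 0 0 255;0 0 -8 0 0 0 255;0 0 -4 0 0 0 255;0 0 0 0 0 0 255"

```text
time: 19.35
position: [0.5809, -0.0687, 0.1083]
tool_rot: [-2.371, -2.06, 0.002]
ft_force: [-0.3, 0.5, -2.7]
grip_width: 0.18
grip_force: 45.0
```

>>> move_arm:
  increments: "0 0 0 0 0 0 255;0 0 0 0 0 0 255;0 0 0 0 0 0 255;0 0 0 0 0 0 255;0 0 0 0 0 0 255;0 0 0 0 0 0 255;0 0 0 0 0 0 255;0 0 0 0 0 0 255"

```text
time: 20.02
position: [0.5814, -0.0686, 0.1091]
tool_rot: [2.371, 2.061, 0.0]
ft_force: [0.1, -0.3, -3.2]
grip_width: 0.181
grip_force: 45.0
```

```bash
sed -i 's/(205,265),(375,435)/(200,275),(365,440)/; s/sub\[160:290/sub[120:310/' cov.py; python3 cov.py; python3 - <<'E'
from h import *
q=ctrl.get_image("scene"); w=ctrl.get_image("wrist"); a=cv2.resize(q["frame"][130:310,200:440],None,fx=2,fy=2); b=cv2.resize(w["frame"],(320,240)); c=np.zeros((600,480,3),np.uint8); c[:360]=a; c[360:,:320]=b
cv2.imwrite("pics/m9.png",c[...,::-1])
E
```

```text
20.0667 [ 0.58133901 -0.06863315  0.10910698] underside 0.09500697985981911 0.0031524616515222165 [-0.11060817  0.34630898 -2.6905483 ]
yaw y -8.020496035982205 tilt [-0.e+00  1.e-04 -1.e+00]
tcp in drive [-1.03 -0.08]
hole [230. 197.] 68 [43.19 36.24] [43.09 36.23]
hole [367. 164.] 52 [ 56.64 -19.43] [ 56.3  -19.18]
white [324.  63.] [ 236    0  167   98 6029]
white [321. 228.] [  207   162   226   148 22516]
white [  6. 238.] [  0 168  17 119 771]
yellow z.12 [315.  34.] 6707 [100.54   0.95] [18.9 34.9] [100.64   0.96]
depth z 240 215 0.1009
depth z 400 215 0.1009
depth z 225 260 0.1007
depth z 410 260 0.1007
depth z 320 178 0.1007
```

View pics/m9.png

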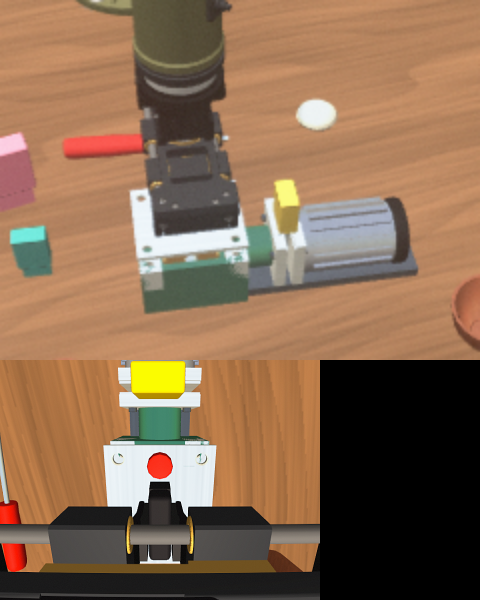

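Underside is at 95 mm, the plate is level and the cap faces the motor. The cover is about 0.4 mm off centre by the tool pose, and the wrist force shows only its weight. The gauge is still seated at local x 100.5. Handing in.

```bash
python3 -c "
from h import *
print(ctrl.close_job())"
```

```text
the job is handed in; nothing more can be done
None
```

The gauge is seated in the gap and released, and the job was handed in at about 20 s with the cover held level 2 cm above the gearbox, red cap to the motor, holes about 0.4 mm off centre by my measurements; the hand-in returned no verdict.

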